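# Turn the drained tray over under the wire shelf

### The arm

A 6-joint arm with a two-finger parallel gripper is mounted at the origin on the work surface. World frame = base frame: x ahead of the robot, y to its left, z up, the work surface at z = 0. Lengths are in m, angles in rad, forces in N, time in s.
With the tool pointing down it reaches from about 0.375 to 0.9 m from the base axis. Payload 3.1 kg.
Tool frame: the origin (TCP) lies between the finger pads; the fingertips stand 22 mm ahead of it and the grasp point (between the pads) lies 3 mm ahead of it; z points along the fingers, y is the line along which they close (so a half turn about z gives the same grasp; the last joint's range is limited). The gripper opens to 87 mm and grips with 3 to 60 N. Pads are 19 mm wide; open, the fingers measure 117 mm over their backs; the gripper's body (75 mm by 190 mm) begins 51 mm behind the grasp point.
Start: joints at [-1.433, 0.527, 1.433, -0, 1.181, -0.178], TCP at [0.194, -0.594, 0.245] pointing down, gripper open.
Joint ranges: [-3.08, 3.08], [-0.75, 2.2], [0.22, 2.44], [-1.43, 4.57], [0, 2.65], [-2.85, 2.85]. Speed limits (rad/s): [2.79, 2.79, 3.14, 3.14, 3.14, 3.14].

### API

Orientations are given as a unit quaternion [x, y, z, w].
In Python, from rig import get_obs, camera, get_calibration, hand_in, cut_out gives the robot as it stands.
- The arm moves only by the shell command python3 -m inch 'ROWS' [OPENING] [FORCE]. ROWS is JSON, one flat list of numbers, 6 for each row, row after row: the shift along the tool's x, y, z scaled (see below), then the turn, a rotation vector about the tool's x, y, z scaled (see below). A call has 1 to 20 rows; each row is the pose to reach, as a shift and turn from the pose commanded when the call began, along the tool's axes at that moment; what a row does not reach only later rows make up. The controller multiplies each number of a shift by 0.08 m and each number of a turn by 90 degrees. A row lasts 1/12 s, in which the tool goes at most 41.7 mm and 7.16 degrees, less where a joint would pass 70% of its speed; a pose out of reach is approached as far as the arm can. A call with a number of a shift or a turn outside -1 to 1 is refused whole. A call with a gripper value outside its range is refused whole. OPENING is the finger opening in mm, from 0 to 87, set as the call begins (- or left out, the last holds). The fingers move at their own pace and stop on an object; FORCE is the grip in N (left out, the last holds). Time passes only in rows, so rows that repeat a pose let the fingers close. It gives the time, the measured TCP pose, the force, the opening and the grip force at its end, in the units of the state.
- get_obs(): the state, without advancing time (a new reading comes with each control period).
- camera(name): name is "scene" or "top" or "wrist"; returns the picture (480x640x3 uint8, red, green, blue); there is no depth.
- get_calibration(name): a dict with "vertical_fov" (degrees; the focal length in pixels is half the picture's height over the tangent of half this angle, whatever the lens; pixels are square), "cx", "cy" (the principal point, pixels), "T" (4x4, takes a point from camera to world coordinates). Camera axes: x right, y down, z forward; pixel columns grow to the right and rows downward; lengths in m; the calibration is good to about 2 mm. A picture is of the moment at which its call begins: read the wrist's pose just before it. get_calibration takes no time and is no camera call; for the wrist camera it gives the pose at the moment of the call.
- hand_in(): hands the job in; it is judged then, once.
Trained networks look in the newest picture that a camera, given by its name, has taken for a name from the list of things; names that differ only in an ending like _2 or _b are one class to them, and where a whole thing is asked for, a point or a joint stands for the part that bears it (a point fixed in the world has none). Each returns a list of dicts, best first, with "conf" (0 to 1); they miss things now and then, are a little off and sometimes report something else, mostly with a low value. They report only what shows in the picture. A call takes as long as a camera call. They do not tell look-alikes from the thing itself.
- cut_out(camera, thing): "region" (480x640 bool, what is visible of it) and "bbox" ([left, top, right, bottom] in pixels, round what is visible of it).
The state is a dict: "time": time; "q": joint angles; "joint_velocities": joint speeds; "joint_torque": joint torques, N m; "position": TCP position; "tool_rot": TCP orientation; "ft_force": force on the tool from outside, world axes, zero at the start; "moment": the same for the moment, N m; "grip_width": finger opening in m; "grip_force": force on a finger pad.
Only numpy, scipy, OpenCV 4.12 (cv2) and the standard library are available. Lean on these libraries where they do the work, as an engineer would, in place of code of your own. Each camera call takes 0.05 s, during which the arm holds its last target. There are 200 camera calls.

### The job

The shallow steel tray was left upside down to drain on the mat under the low wire shelf. Turn it right way up and leave it lying flat on the mat beneath the shelf, without drawing it out from under the shelf and without moving the things around it. Which way its barrel handle then points does not matter.

Things in the scene. Friction and masses are not known exactly. Their poses are not given: they have to be found in the camera images.
- shelf: Fixed low shelf of chromed wires 42 mm apart, on four 14 mm legs at its corners, open on all sides. Origin on the bench top below the middle of its front edge (nearest the robot); x to its back, y along the front edge, z up. 260 mm deep (x 0 to 260), 460 mm wide; the underside of the wires is 280 mm above the bench. Two cartons stand on its ends.
- mat (a point): Centre of the top of the black mat fixed under the shelf: 240 mm (x) by 400 mm (y), 3 mm thick. Axes as the shelf's.
- tray: Loose shallow steel tray, about 330 g, 75 (x) by 150 (y) by 34 mm high, walls and floor 3 mm, one side open. Origin at the centre of the floor's outside; z points out of the open side, so z is up when right way up. Starts upside down on the mat, handle towards the robot's side. A flat stem (8 mm in y, 12 mm in z) runs 50 mm out from the middle of its -x wall.
- tray_middle (a point): Centre of the tray's 75 x 150 x 34 mm bulk (17 mm above its floor's outside). Axes as the tray's.
- tray_grip (a point): Centre of the white barrel on the stem's end: 30 mm in diameter and 30 mm long along the tray's y, flat ends. It turns freely on its axle, so a tray held by the barrel's ends swings about y and hangs down. 71.5 mm from the tray's middle along -x (34 mm from the wall; far wall's face 109 mm), 20 mm above the bench when the tray lies flat, either way up.
- reagent: Bystander: closed bottle, 56 mm in diameter, 120 mm high, standing under one end of the shelf. Origin at the centre of its foot.
- pen_cup: Bystander: dark steel cup, 72 mm in diameter, 95 mm high, standing beside the shelf. Origin at the centre of its foot.
- tube_rack: Bystander: white block rack 70 x 150 x 50 mm with three capped tubes up to 86 mm high, standing beside the shelf. Origin at the centre of its foot.
Not all that is in view belongs to the job. Of the things that look like the tray, the smallest one is meant.

How it is judged:
At the end, for the whole second after the job is handed in: The tray lies still and flat, open side up (within 0.1 rad), down on the mat (its middle less than 27 mm above the bench), with its middle beneath the shelf: 15 to 250 mm behind the front edge and within 200 mm of the shelf's centre line (angle between tray's own z axis and vertical below 0.1 rad and z of tray_middle in the frame of shelf below 0.027 m and x of tray_middle in the frame of shelf between 0.015 and 0.25 m and y of tray_middle in the frame of shelf between -0.2 and 0.2 m and linear speed of tray below 0.02 m/s); the robot touches nothing.
It fails at once if the tray is drawn out from under the shelf (its middle more than 30 mm outside any edge of the shelf) (x of tray_middle in the frame of shelf below -0.03 m or x of tray_middle in the frame of shelf above 0.29 m or y of tray_middle in the frame of shelf above 0.26 m or y of tray_middle in the frame of shelf below -0.26 m).
It fails at once if a bystander is moved by more than 30 mm (distance of any of reagent, pen_cup, tube_rack from where it was at the start of the episode above 0.03 m).
It also fails if it takes over 61 s, if anything falls off the work surface, if the arm or the gripper's body presses on something with over 40 N, if the wrist force passes 120 N, or if a joint passes its speed limit or range.

## Working session

There is one attempt and no reset: what is moved stays moved. The work goes in short steps, Python scripts to look and compute and a shell command to move; the robot and the scene stay as the last step left them, time stands still between calls to the robot, and variables do not carry over. Pictures are saved under pics/ and viewed, at most 10 in all, crops included, and the job is handed in when it is done.

```bash
mkdir -p pics; ls; python3 - <<'E'
from rig import *
import cv2,numpy as np
np.set_printoptions(precision=4,suppress=True)
print(get_obs())
for n in ["scene","top"]:
    im=camera(n); cv2.imwrite(f"pics/{n}0.png",im[:,:,::-1])
    c=get_calibration(n); print(n,c)
    for t in ["tray","tray_grip","shelf","reagent","pen_cup","tube_rack"]:
        print(t,[(round(d['conf'],2),d['bbox']) for d in cut_out(n,t)])
E
```

```text
pics
{'time': 0.0, 'q': array([-1.4335,  0.5284,  1.4339, -0.    ,  1.1814, -0.1785]), 'joint_velocities': array([-0.0009, -0.0003, -0.0002, -0.0004,  0.    ,  0.0006]), 'joint_torque': array([  0.0001, -44.0043, -17.6589,   0.0634,   0.0583,  -0.0002]), 'position': array([ 0.194 , -0.5934,  0.2436]), 'tool_rot': array([ 0.9876,  0.1572,  0.    , -0.0011]), 'ft_force': array([0.4186, 0.3728, 0.5386]), 'moment': array([ 0.0096, -0.0377, -0.0336]), 'grip_force': 0.0, 'grip_width': 0.08706005946616481}
scene {'vertical_fov': 57.40428729349867, 'cx': 324.48571628979755, 'cy': 237.2806126784409, 'T': array([[-0.1149,  0.8487, -0.5163,  0.9764],
       [ 0.9933,  0.1026, -0.0525,  0.0884],
       [ 0.0084, -0.5189, -0.8548,  0.7958],
       [ 0.    ,  0.    ,  0.    ,  1.    ]])}
tray [(0.95, [249.4, 279.8, 340.8, 356.2]), (0.74, [373.8, 142.0, 478.8, 228.8]), (0.63, [223.9, 164.0, 333.2, 243.3])]
tray_grip [(0.97, [248.0, 281.5, 342.5, 353.5]), (0.81, [229.4, 160.3, 331.8, 237.8]), (0.79, [369.7, 142.1, 482.7, 227.5])]
shelf [(0.62, [147.5, 186.1, 573.2, 431.7])]
reagent [(0.82, [428.8, 2
[... 201 characters left out ...]
85,  0.0508,  0.4842],
       [-0.9997, -0.0221, -0.0075,  0.0472],
       [ 0.0086, -0.0506, -0.9987,  1.1148],
       [ 0.    ,  0.    ,  0.    ,  1.    ]])}
tray [(0.95, [313.1, 252.9, 405.4, 328.3]), (0.82, [180.9, 273.8, 273.6, 363.8]), (0.71, [301.6, 151.4, 366.1, 211.2]), (0.5, [150.3, 49.5, 418.4, 220.8])]
tray_grip [(0.8, [178.5, 270.2, 277.0, 364.8]), (0.78, [311.2, 249.5, 405.1, 327.4]), (0.66, [297.0, 153.1, 362.3, 208.0]), (0.65, [150.0, 47.9, 420.7, 219.4])]
shelf [(0.91, [151.9, 56.0, 416.2, 218.1])]
reagent [(0.97, [210.5, 160.0, 233.4, 194.5]), (0.75, [151.6, 51.9, 416.6, 221.9])]
pen_cup [(0.92, [140.8, 188.0, 183.3, 223.5])]
tube_rack [(0.81, [408.8, 163.1, 457.1, 234.2])]
```

View pics/scene0.png

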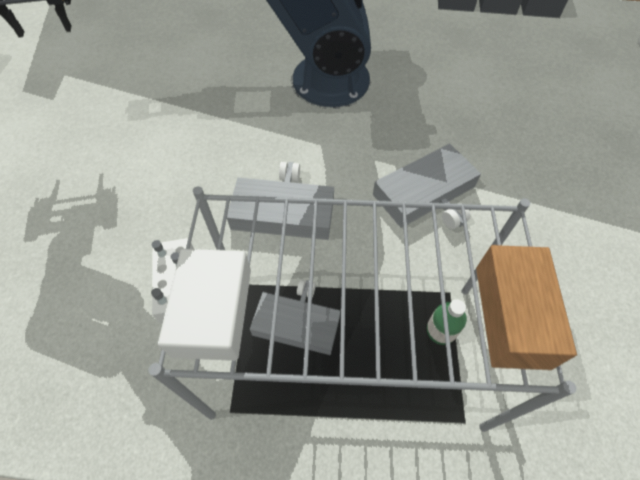

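View pics/top0.png

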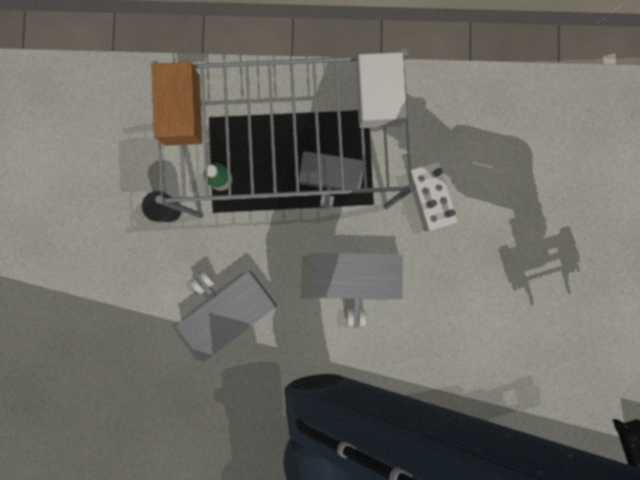

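Candidates by scene pixel: the big grey tray at (282,207) in front of the shelf, the tilted big one at (428,185) right front, and the small one under the shelf at (295,325), which is (332,170) in the top view. I choose the last: it is the smallest and lies on the mat under the shelf. Next I measure it and look at a close crop.

```bash
cat > h.py <<'E'
from rig import *
import cv2,numpy as np
from scipy.spatial.transform import Rotation as R
np.set_printoptions(precision=4,suppress=True)
def unproj(name,px,z,cal=None):
    c=cal or get_calibration(name); f=240/np.tan(np.radians(c['vertical_fov']/2)); T=np.array(c['T'])
    px=np.atleast_2d(px).astype(float)
    d=np.c_[(px[:,0]-c['cx'])/f,(px[:,1]-c['cy'])/f,np.ones(len(px))]@T[:3,:3].T
    return T[:3,3]+d*((z-T[2,3])/d[:,2])[:,None]
def proj(name,P,cal=None):
    c=cal or get_calibration(name); f=240/np.tan(np.radians(c['vertical_fov']/2)); T=np.array(c['T'])
    q=(np.atleast_2d(P)-T[:3,3])@T[:3,:3]
    return np.c_[c['cx']+f*q[:,0]/q[:,2],c['cy']+f*q[:,1]/q[:,2]]
E
python3 - <<'E'
from h import *
for n,leg in [("scene",[(198,192),(525,207),(157,370),(567,388)]),("top",[(408,188),(160,199),(405,53),(156,64)])]:
    print(n,'legs tops z.285\n',unproj(n,leg,.285)[:,:2])
print('mat scene\n',unproj('scene',[(247,288),(449,291),(464,422),(231,412)],.003)[:,:2])
print('mat top\n',unproj('top',[(373,204),(214,212),(209,117),(358,111)],.003)[:,:2])
a=camera('scene');b=camera('top')
for n in ['scene','top']:
    for d in cut_out(n,'tray'):
        m=d['region'].astype(np.uint8); 
        r=cv2.minAreaRect(np.argwhere(m)[:,::-1].astype(np.float32))
        box=cv2.boxPoints(r); w=unproj(n,box,.037)[:,:2]; print(n,round(d['conf'],2),box.round().tolist(),'\n',w, np.linalg.norm(w[1]-w[0]),np.linalg.norm(w[2]-w[1]))
u=cv2.resize(a[260:380,220:380],None,fx=4,fy=4,interpolation=cv2.INTER_CUBIC)
v=cv2.resize(b[120:230,270:430],None,fx=4,fy=4,interpolation=cv2.INTER_CUBIC)
cv2.imwrite('pics/c1.png',u[:,:,::-1]);cv2.imwrite('pics/c2.png',v[:,:,::-1])
E
```

```text
scene legs tops z.285
 [[ 0.6136 -0.1339]
 [ 0.5832  0.3358]
 [ 0.868  -0.1134]
 [ 0.8333  0.3527]]
top legs tops z.285
 [[ 0.6197 -0.1254]
 [ 0.5887  0.3322]
 [ 0.8754 -0.1168]
 [ 0.8424  0.3496]]
mat scene
 [[ 0.6322 -0.0987]
 [ 0.5913  0.298 ]
 [ 0.8318  0.3156]
 [ 0.8619 -0.0782]]
mat top
 [[ 0.6238 -0.0976]
 [ 0.595   0.2949]
 [ 0.8325  0.3152]
 [ 0.8569 -0.0564]]
scene 0.97 [[367.0, 184.0], [461.0, 137.0], [497.0, 208.0], [402.0, 255.0]] 
 [[0.3714 0.1185]
 [0.2037 0.3308]
 [0.4011 0.3961]
 [0.5399 0.1997]] 0.270604113378616 0.2079750446343013
scene 0.69 [[225.0, 229.0], [233.0, 156.0], [336.0, 166.0], [329.0, 240.0]] 
 [[ 0.5232 -0.1614]
 [ 0.3276 -0.1901]
 [ 0.33    0.0469]
 [ 0.523   0.0512]] 0.19768062126547595 0.23695498096439194
scene 0.67 [[248.0, 334.0], [265.0, 269.0], [346.0, 290.0], [330.0, 355.0]] 
 [[ 0.7354 -0.0696]
 [ 0.6043 -0.0649]
 [ 0.6285  0.096 ]
 [ 0.7547  0.0789]] 0.13121460297426468 0.1627046805742585
top 0.75 [[313.0, 252.0], [403.0, 252.0], [403.0, 327.0], [313.0, 327.0]] 
 [[ 0.5011  0.0483]
 [ 0.5058 -0.1668]
 [ 0.3281 -0.1689]
 [ 0.3238  0.0444]] 0.21515037696424194 0.17772394024865318
top 0.62 [[296.0, 203.0], [303.0, 151.0], [365.0, 159.0], [358.0, 211.0]] 
 [[ 0.6176  0.0926]
 [ 0.7441  0.0787]
 [ 0.7273 -0.0712]
 [ 0.6008 -0.0563]] 0.1272976179890829 0.15082733323595382
```

View pics/c1.png

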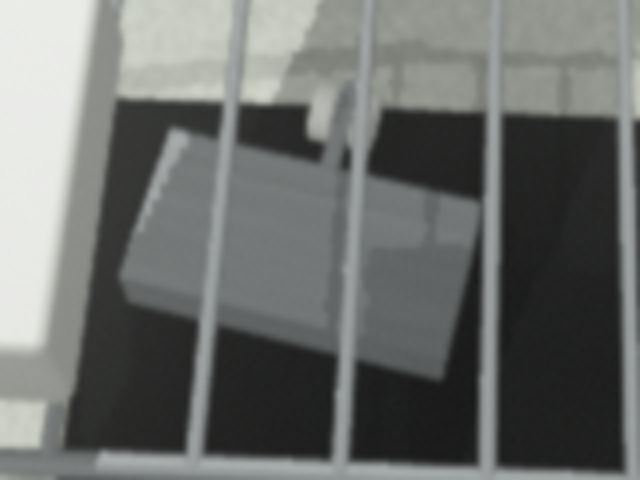

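View pics/c2.png

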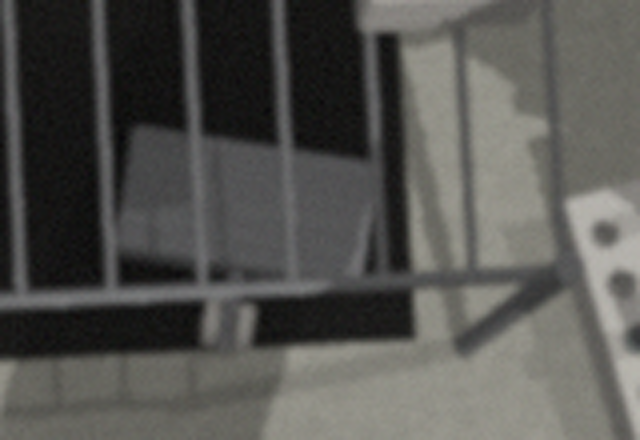

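```bash
python3 - <<'E'
from h import *
print(unproj('scene',[(263.75,292.5),(339.5,310.75),(250.5,329.5)],.037)[:,:2])
print(unproj('top',[(299.5,184.5),(303.2,151.2),(363.8,160),(359.5,189.5)],.037)[:,:2])
print('barrel',unproj('scene',(306,289),.024),unproj('top',(327.2,201.2),.024))
b=[d for d in cut_out('scene','reagent')][:1];print(unproj('scene',[((b[0]['bbox'][0]+b[0]['bbox'][2])/2,345)],.0))
# current tool and direction
o=get_obs();print(o['position'],R.from_quat(o['tool_rot']).as_matrix())
E
```

```text
[[ 0.6524 -0.0576]
 [ 0.6718  0.0874]
 [ 0.7262 -0.0677]]
[[ 0.6626  0.0844]
 [ 0.7437  0.0774]
 [ 0.7257 -0.0693]
 [ 0.6538 -0.0602]]
barrel [[0.63   0.0191 0.024 ]] [[0.6254 0.0166 0.024 ]]
[[0.7001 0.2941 0.    ]]
[ 0.1941 -0.5941  0.2446] [[ 0.9505  0.3106 -0.    ]
 [ 0.3106 -0.9505 -0.    ]
 [-0.      0.     -1.    ]]
```

```bash
cat >> h.py <<'E'
B=np.array([.627,.017,.020]); YAW=-6.5          # barrel, tray yaw
SO=np.array([.599,.103,0]); SR=R.from_euler('z',3.9,degrees=True)   # shelf
def tool(pitch,yaw):
    p,a=np.radians([pitch,yaw]); z=np.array([np.cos(p)*np.cos(a),np.cos(p)*np.sin(a),-np.sin(p)])
    y=np.array([np.sin(a),-np.cos(a),0]); return R.from_matrix(np.c_[np.cross(y,z),y,z])
def shelf(p): return SR.inv().apply(np.asarray(p)-SO)
def plan(wps,grip_ahead=0.):
    """wps: (pos,pitch,yaw), pos of the point grip_ahead m ahead of the TCP. Prints one row + repeat count per call."""
    o=get_obs(); p=o['position']; r=R.from_quat(o['tool_rot'])
    for pos,pi,ya in wps:
        R2=tool(pi,ya); t=np.array(pos)-grip_ahead*R2.as_matrix()[:,2]
        sh=r.inv().apply(t-p); rv=(r.inv()*R2).as_rotvec()
        k=int(np.ceil(max(np.abs(sh).max()/.08,np.abs(rv).max()/(np.pi/2),1e-9)))
        p0,r0=p,r
        for i in range(1,k+1):
            a=p0+(t-p0)*i/k; b=r0*R.from_rotvec(rv*i/k)
            s=r.inv().apply(a-p); v=(r.inv()*b).as_rotvec()
            row=np.round(np.r_[s/.08,v/(np.pi/2)],2)+0.
            n=int(np.ceil(max(np.linalg.norm(s)/.0417,np.degrees(np.linalg.norm(v))/7.16)))
            p=p+r.apply(row[:3]*.08); r=r*R.from_rotvec(row[3:]*np.pi/2)
            print(row.tolist(),'x',n,'->',p.round(3))
E
python3 - <<'E'
from h import *
plan([((.42,-.42,.25),80,10),((.52,-.2,.25),65,0),((.53,0,.2),45,-6.5)])
E
```

```text
[0.84, -0.3, -0.02, 0.0, 0.03, 0.02] x 2 -> [ 0.251 -0.55   0.246]
[0.83, -0.32, 0.03, 0.0, 0.03, 0.02] x 2 -> [ 0.307 -0.507  0.247]
[0.82, -0.35, 0.06, -0.01, 0.02, 0.03] x 2 -> [ 0.364 -0.464  0.248]
[0.8, -0.39, 0.08, 0.0, 0.03, 0.02] x 2 -> [ 0.42 -0.42  0.25]
[0.56, -0.83, 0.09, -0.01, 0.06, 0.04] x 2 -> [ 0.454 -0.347  0.25 ]
[0.49, -0.87, 0.14, -0.01, 0.05, 0.03] x 2 -> [ 0.487 -0.273  0.25 ]
[0.45, -0.89, 0.15, -0.01, 0.06, 0.04] x 2 -> [ 0.52 -0.2   0.25]
[-0.06, -0.83, 0.21, -0.01, 0.07, 0.02] x 2 -> [ 0.523 -0.133  0.233]
[-0.1, -0.83, 0.18, -0.02, 0.08, 0.02] x 2 -> [ 0.527 -0.067  0.217]
[-0.16, -0.84, 0.15, -0.01, 0.07, 0.01] x 2 -> [0.53 0.   0.2 ]
```

```bash
python3 -m inch '[0.84,-0.3,-0.02,0,0.03,0.02, 0.84,-0.3,-0.02,0,0.03,0.02]' 60 20
python3 -m inch '[0.83,-0.32,0.03,0,0.03,0.02, 0.83,-0.32,0.03,0,0.03,0.02]'
python3 -m inch '[0.82,-0.35,0.06,-0.01,0.02,0.03, 0.82,-0.35,0.06,-0.01,0.02,0.03]'
python3 -m inch '[0.8,-0.39,0.08,0,0.03,0.02, 0.8,-0.39,0.08,0,0.03,0.02]'
```

```text
time: 1.12
position: [0.2503, -0.5503, 0.246]
tool_rot: [0.99, 0.139, 0.024, -0.004]
ft_force: [0.7, -0.7, -0.2]
grip_width: 0.0798
grip_force: 0.0
time: 1.28
position: [0.3081, -0.5055, 0.2469]
tool_rot: [0.991, 0.125, 0.047, -0.008]
ft_force: [0.0, 0.2, -0.3]
grip_width: 0.0679
grip_force: 0.0
time: 1.45
position: [0.365, -0.4613, 0.2484]
tool_rot: [0.993, 0.101, 0.064, -0.003]
ft_force: [0.4, 0.0, -0.2]
grip_width: 0.0615
grip_force: 0.0
time: 1.62
position: [0.4216, -0.4179, 0.2499]
tool_rot: [0.992, 0.086, 0.087, -0.007]
ft_force: [-0.1, -0.6, 0.3]
grip_width: 0.06
grip_force: 0.0
```

```bash
python3 -m inch '[0.56,-0.83,0.09,-0.01,0.06,0.04, 0.56,-0.83,0.09,-0.01,0.06,0.04]'
python3 -m inch '[0.49,-0.87,0.14,-0.01,0.05,0.03, 0.49,-0.87,0.14,-0.01,0.05,0.03]'
python3 -m inch '[0.45,-0.89,0.15,-0.01,0.06,0.04, 0.45,-0.89,0.15,-0.01,0.06,0.04]'
python3 -c "
from h import *
o=get_obs();print(o['time'],o['position'],o['q'],R.from_quat(o['tool_rot']).as_matrix())
B2=B+[0,0,.003]; d=tool(45,YAW).as_matrix()[:,2]
plan([((.53,0,.2),45,-6.5),(B2-.1*d,45,YAW)])"
```

```text
time: 1.78
position: [0.4534, -0.345, 0.2496]
tool_rot: [0.99, 0.052, 0.134, -0.006]
ft_force: [-0.3, 1.1, -0.4]
grip_width: 0.0604
grip_force: 0.0
time: 1.95
position: [0.4854, -0.2703, 0.2488]
tool_rot: [0.985, 0.028, 0.172, -0.004]
ft_force: [-0.7, 0.1, -0.2]
grip_width: 0.0599
grip_force: 0.0
time: 2.12
position: [0.5182, -0.1963, 0.2488]
tool_rot: [0.976, -0.005, 0.218, -0.004]
ft_force: [-0.8, 0.6, -0.7]
grip_width: 0.0597
grip_force: 0.0
2.1167 [ 0.5182 -0.1963  0.2488] [-0.7142  0.3213  1.8952  0.4889  0.6451  0.5143] [[ 0.9048 -0.0083  0.4258]
 [-0.0113 -0.9999  0.0047]
 [ 0.4257 -0.009  -0.9048]]
[-0.05, -0.82, 0.21, -0.01, 0.07, 0.02] x 2 -> [ 0.522 -0.131  0.232]
[-0.1, -0.81, 0.19, -0.02, 0.08, 0.01] x 2 -> [ 0.526 -0.066  0.216]
[-0.13, -0.82, 0.14, -0.01, 0.07, 0.02] x 2 -> [ 0.53 -0.    0.2 ]
[-0.37, -0.17, 0.58, 0.0, 0.0, 0.0] x 2 -> [0.543 0.012 0.147]
[-0.36, -0.18, 0.57, 0.0, 0.0, 0.0] x 2 -> [0.557 0.025 0.094]
```

```bash
python3 -m inch '[-0.05,-0.82,0.21,-0.01,0.07,0.02, -0.05,-0.82,0.21,-0.01,0.07,0.02]' 60 20
python3 -m inch '[-0.1,-0.81,0.19,-0.02,0.08,0.01, -0.1,-0.81,0.19,-0.02,0.08,0.01]'
python3 -m inch '[-0.13,-0.82,0.14,-0.01,0.07,0.02, -0.13,-0.82,0.14,-0.01,0.07,0.02, -0.13,-0.82,0.14,-0.01,0.07,0.02]'
python3 -c "
from h import *
o=get_obs();print(o['time'],o['position'],o['q'],R.from_quat(o['tool_rot']).as_matrix())
B2=B+[0,0,.003]; d=tool(45,YAW).as_matrix()[:,2]
plan([(B2-.1*d,45,YAW)])
im=camera('wrist');cv2.imwrite('pics/w1.png',im[:,:,::-1]);c=get_calibration('wrist')
print(proj('wrist',[B,[.697,.0085,.037]],c)); print([(d['conf'],d['bbox']) for d in cut_out('wrist','tray_grip')])"
```

```text
time: 2.28
position: [0.5253, -0.1343, 0.2346]
tool_rot: [0.961, -0.021, 0.274, 0.005]
ft_force: [1.0, 1.0, 0.0]
grip_width: 0.0602
grip_force: 0.0
time: 2.45
position: [0.5341, -0.1021, 0.2309]
tool_rot: [0.949, -0.018, 0.314, -0.002]
ft_force: [-0.6, 0.3, 0.7]
grip_width: 0.0601
grip_force: 0.0
time: 2.7
position: [0.5428, -0.0636, 0.2274]
tool_rot: [0.934, -0.024, 0.355, -0.01]
ft_force: [0.8, 0.0, 0.7]
grip_width: 0.0601
grip_force: 0.0
2.7 [ 0.5428 -0.0636  0.2274] [-0.4921  0.361   2.1596  1.6981  0.3237 -0.4638] [[ 0.7466 -0.0374  0.6642]
 [-0.0518 -0.9987  0.0019]
 [ 0.6632 -0.0358 -0.7476]]
[-0.52, -0.53, 0.68, -0.02, 0.02, 0.01] x 2 -> [ 0.549 -0.019  0.161]
[-0.55, -0.54, 0.65, -0.03, 0.02, 0.01] x 2 -> [0.556 0.025 0.094]
[[253.8384 286.1822]
 [260.8007 224.2992]]
[(0.68, [189.5, 194.3, 324.7, 295.9])]
```

View pics/w1.png

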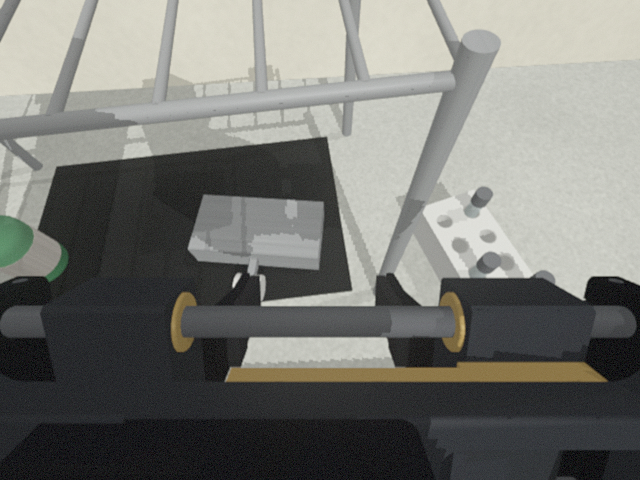

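The wrist view agrees with the measurement: the tray's floor is at (258,226) and the barrel at (250,284), predicted at (254,286). The tube rack and bottle are clear of it. I continue to the pre-grasp pose.

```bash
python3 -m inch '[-0.52,-0.55,0.68,-0.02,0.02,0.01, -0.52,-0.55,0.68,-0.02,0.02,0.01, -0.52,-0.55,0.68,-0.02,0.02,0.01, -0.52,-0.55,0.68,-0.02,0.02,0.01, -0.52,-0.55,0.68,-0.02,0.02,0.01, -0.52,-0.55,0.68,-0.02,0.02,0.01]'
python3 -c "
from h import *
o=get_obs();print(o['time'],o['position'],o['q'],R.from_quat(o['tool_rot']).as_matrix())
B2=B+[0,.002,.003]; d=tool(45,YAW).as_matrix()[:,2]
plan([(B2-.1*d,45,YAW),(B2-.01*d,45,YAW)])"
```

```text
time: 3.3
position: [0.5485, -0.0168, 0.1582]
tool_rot: [0.93, -0.037, 0.366, 0.001]
ft_force: [0.2, -0.7, -0.7]
grip_width: 0.06
grip_force: 0.0
3.3 [ 0.5485 -0.0168  0.1582] [-0.3416  0.5589  2.2355  2.6368  0.4284 -1.2907] [[ 0.7289 -0.0689  0.6811]
 [-0.0672 -0.9973 -0.0289]
 [ 0.6813 -0.0247 -0.7316]]
[-0.51, -0.53, 0.64, -0.03, 0.02, 0.01] x 2 -> [0.557 0.027 0.094]
[0.0, 0.0, 0.56, 0.0, 0.0, 0.0] x 2 -> [0.588 0.023 0.062]
[0.0, 0.0, 0.57, 0.0, 0.0, 0.0] x 2 -> [0.62 0.02 0.03]
```

```bash
python3 -m inch '[-0.51,-0.53,0.64,-0.03,0.02,0.01, -0.51,-0.53,0.64,-0.03,0.02,0.01, -0.51,-0.53,0.64,-0.03,0.02,0.01, -0.51,-0.53,0.64,-0.03,0.02,0.01, -0.51,-0.53,0.64,-0.03,0.02,0.01, -0.51,-0.53,0.64,-0.03,0.02,0.01]'
python3 -c "
from h import *
o=get_obs();print(o['time'],o['position'],o['q'],R.from_quat(o['tool_rot']).as_matrix())
B2=B+[0,.002,.003]; d=tool(45,YAW).as_matrix()[:,2]
im=camera('wrist');cv2.imwrite('pics/w2.png',im[:,:,::-1]);c=get_calibration('wrist')
print(proj('wrist',[B,[.697,.0085,.037]],c)); print([(d['conf'],d['bbox']) for d in cut_out('wrist','tray_grip')])
plan([(B2-.01*d,45,YAW)])"
```

```text
time: 3.8
position: [0.5585, 0.0255, 0.0973]
tool_rot: [0.922, -0.053, 0.383, 0.021]
ft_force: [-0.3, -0.5, 0.5]
grip_width: 0.0598
grip_force: 0.0
3.8 [0.5585 0.0255 0.0973] [-0.1792  0.7589  2.2468  3.0623  0.652  -1.5526] [[ 0.7009 -0.1132  0.7042]
 [-0.0814 -0.9936 -0.0787]
 [ 0.7086 -0.0022 -0.7056]]
[[318.8206 256.0153]
 [319.1486 170.423 ]]
[(0.87, [219.8, 134.8, 416.3, 279.4])]
[-0.03, -0.01, 0.57, 0.0, 0.0, 0.0] x 2 -> [0.589 0.022 0.064]
[-0.03, -0.01, 0.58, 0.0, 0.0, 0.0] x 2 -> [0.62 0.02 0.03]
```

View pics/w2.png

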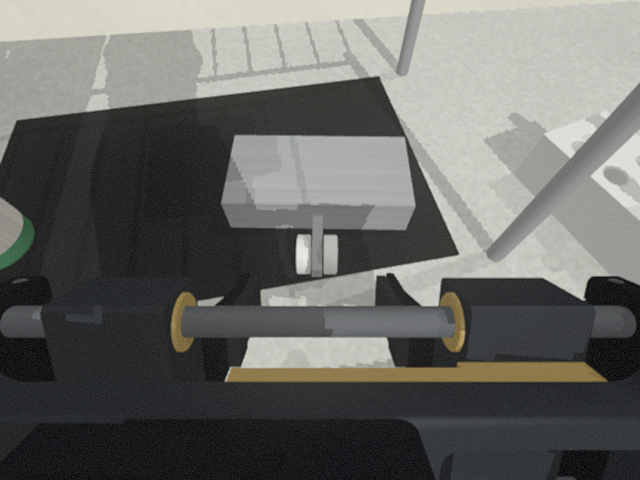

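The barrel is at (317,254), predicted at (319,256), centred between the fingers and aligned with them. I go in and grip.

```bash
python3 -m inch '[-0.03,-0.01,0.57,0,0,0, -0.03,-0.01,0.57,0,0,0, -0.03,-0.01,0.57,0,0,0]'
python3 -m inch '[-0.03,-0.01,0.58,0,0,0, -0.03,-0.01,0.58,0,0,0, -0.03,-0.01,0.58,0,0,0]'
python3 -m inch '[0,0,0,0,0,0, 0,0,0,0,0,0, 0,0,0,0,0,0, 0,0,0,0,0,0, 0,0,0,0,0,0, 0,0,0,0,0,0, 0,0,0,0,0,0, 0,0,0,0,0,0]' 20 25
python3 - <<'E'
from h import *
o=get_obs();print(o['time'],o['position'],o['q'],shelf(o['position']))
# point 10 mm ahead of TCP = barrel. lift, in shelf coords of barrel
W=lambda x,y,z:SO+SR.apply([x,y,z])
plan([(W(.024,-.088,.07),40,-4),(W(.03,-.09,.14),33,0),(W(.04,-.09,.145),30,0)],.010)
E
```

```text
time: 4.15
position: [0.5897, 0.0221, 0.0625]
tool_rot: [0.922, -0.053, 0.383, 0.021]
ft_force: [0.7, 0.5, 0.9]
grip_width: 0.0597
grip_force: 0.0
time: 4.4
position: [0.6196, 0.02, 0.0282]
tool_rot: [0.922, -0.053, 0.383, 0.021]
ft_force: [-0.4, 0.3, 0.7]
grip_width: 0.0601
grip_force: 0.0
time: 5.07
position: [0.6186, 0.0206, 0.0282]
tool_rot: [0.922, -0.053, 0.382, 0.021]
ft_force: [-2.3, -0.6, 3.2]
grip_width: 0.0299
grip_force: 25.0
5.0667 [0.6186 0.0206 0.0282] [-0.1637  0.9161  2.0889  3.0823  0.649  -1.5577] [ 0.0139 -0.0835  0.0282]
[0.45, 0.04, -0.4, 0.02, 0.06, -0.02] x 2 -> [0.621 0.017 0.076]
[0.71, 0.02, -0.5, 0.04, 0.07, -0.03] x 2 -> [0.626 0.015 0.146]
[0.12, -0.01, 0.08, 0.0, 0.04, 0.0] x 1 -> [0.637 0.016 0.15 ]
```

```bash
python3 - <<'E'
from h import *
W=lambda x,y,z:SO+SR.apply([x,y,z])
plan([(W(.035,-.088,.07),40,-4),(W(.05,-.09,.12),33,0),(W(.06,-.09,.145),30,0)],.010)
E
```

```text
[0.55, 0.01, -0.3, 0.02, 0.06, -0.02] x 2 -> [0.633 0.018 0.076]
[0.59, 0.01, -0.25, 0.04, 0.07, -0.03] x 2 -> [0.647 0.016 0.125]
[0.32, -0.01, -0.07, 0.0, 0.04, 0.0] x 1 -> [0.656 0.017 0.15 ]
```

```bash
python3 -m inch '[0.14,0,-0.08,0,0.01,0, 0.28,0,-0.15,0.01,0.03,-0.01, 0.42,0.01,-0.22,0.01,0.04,-0.01, 0.55,0.01,-0.3,0.02,0.06,-0.02, 0.55,0.01,-0.3,0.02,0.06,-0.02, 0.55,0.01,-0.3,0.02,0.06,-0.02]'
python3 -m inch '[0.15,0,-0.06,0.01,0.02,-0.01, 0.3,0,-0.12,0.02,0.04,-0.02, 0.45,0.01,-0.18,0.03,0.05,-0.02, 0.59,0.01,-0.25,0.04,0.07,-0.03, 0.59,0.01,-0.25,0.04,0.07,-0.03]'
python3 -m inch '[0.11,0,-0.02,0,0.01,0, 0.21,-0.01,-0.04,0,0.03,0, 0.32,-0.01,-0.07,0,0.04,0, 0.32,-0.01,-0.07,0,0.04,0, 0.32,-0.01,-0.07,0,0.04,0, 0.32,-0.01,-0.07,0,0.04,0]'
python3 - <<'E'
from h import *
o=get_obs();r=R.from_quat(o['tool_rot']);print(o['time'],o['position'],o['q'],r.as_matrix()[:,2],'barrel',shelf(o['position']+.01*r.as_matrix()[:,2]))
a=camera('scene')[130:400,120:480];b=camera('wrist')
cv2.imwrite('pics/l1.png',np.hstack([cv2.resize(a,(400,300)),cv2.resize(b,(400,300))])[:,:,::-1])
E
```

```text
time: 5.57
position: [0.6327, 0.0182, 0.0764]
tool_rot: [0.904, -0.031, 0.425, 0.015]
ft_force: [-1.4, 0.2, 0.4]
grip_width: 0.0299
grip_force: 25.0
time: 5.98
position: [0.6473, 0.0158, 0.1251]
tool_rot: [0.88, 0.004, 0.474, -0.001]
ft_force: [-0.4, 0.4, -3.3]
grip_width: 0.0301
grip_force: 25.0
time: 6.48
position: [0.6567, 0.0175, 0.1491]
tool_rot: [0.865, 0.004, 0.502, -0.002]
ft_force: [0.2, -0.6, -2.5]
grip_width: 0.03
grip_force: 25.0
6.4833 [0.6567 0.0175 0.1491] [-0.2359  0.7666  2.1214  2.8466  0.8062 -1.4885] [ 0.8678  0.0072 -0.4968] barrel [ 0.0604 -0.0897  0.1441]
```

View pics/l1.png

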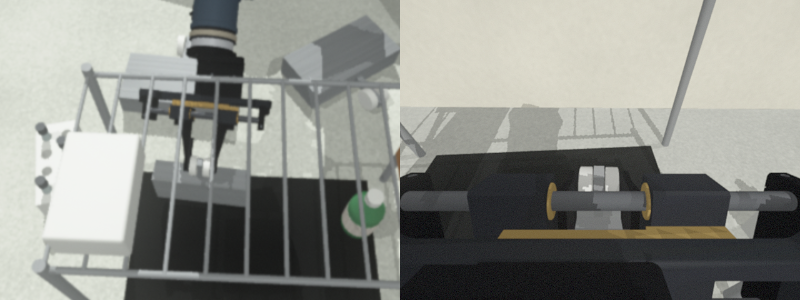

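The tray hangs freely from the barrel (scene crop, about (200,185)), and the wrist reads about 3 N. Now I bring it back a little, lower it until the edge touches, and carry the barrel inward and down so the tray tips over.

```bash
python3 - <<'E'
from h import *
P=lambda x,z:(.605+x,.0175,z)
plan([(P(.035,.144),30,0),(P(.045,.118),30,0),(P(.07,.107),30,0),(P(.10,.085),33,0),(P(.125,.06),37,0),(P(.14,.035),42,0)],.010)
E
```

```text
[-0.16, 0.0, -0.27, 0.0, 0.0, 0.0] x 1 -> [0.631 0.017 0.149]
[-0.22, 0.0, 0.27, 0.0, 0.0, 0.0] x 1 -> [0.641 0.017 0.123]
[0.04, 0.0, 0.34, 0.0, 0.0, 0.0] x 1 -> [0.667 0.018 0.112]
[-0.05, 0.0, 0.46, 0.0, -0.04, 0.0] x 1 -> [0.697 0.018 0.09 ]
[-0.08, 0.01, 0.43, 0.0, -0.04, 0.0] x 1 -> [0.722 0.017 0.066]
[-0.12, 0.0, 0.34, 0.0, -0.06, 0.0] x 1 -> [0.738 0.017 0.042]
```

```bash
python3 -m inch '[-0.05,0,-0.09,0,0,0, -0.1,0,-0.18,0,0,0, -0.16,0,-0.27,0,0,0, -0.16,0,-0.27,0,0,0, -0.16,0,-0.27,0,0,0, -0.16,0,-0.27,0,0,0, -0.16,0,-0.27,0,0,0, -0.16,0,-0.27,0,0,0, -0.16,0,-0.27,0,0,0, -0.16,0,-0.27,0,0,0]'
python3 -m inch '[-0.06,0,0.07,0,0,0, -0.11,0,0.14,0,0,0, -0.17,0,0.2,0,0,0, -0.22,0,0.27,0,0,0, -0.22,0,0.27,0,0,0, -0.22,0,0.27,0,0,0]'
python3 -m inch '[0.01,0,0.07,0,0,0, 0.02,0,0.14,0,0,0, 0.03,0,0.2,0,0,0, 0.04,0,0.27,0,0,0, 0.04,0,0.34,0,0,0]'
python3 -m inch '[-0.01,0,0.08,0,-0.01,0, -0.02,0,0.15,0,-0.01,0, -0.03,0,0.23,0,-0.02,0, -0.03,0,0.31,0,-0.03,0, -0.04,0,0.39,0,-0.03,0, -0.05,0,0.46,0,-0.04,0, -0.05,0,0.46,0,-0.04,0]'
python3 - <<'E'
from h import *
o=get_obs();r=R.from_quat(o['tool_rot']);print(o['time'],o['position'],o['q'],r.as_matrix()[:,2],'barrel',shelf(o['position']+.01*r.as_matrix()[:,2]))
a=camera('scene')[130:400,120:480];b=camera('wrist')
cv2.imwrite('pics/l2.png',np.hstack([cv2.resize(a,(400,300)),cv2.resize(b,(400,300))])[:,:,::-1])
E
```

```text
time: 7.42
position: [0.6319, 0.0171, 0.1491]
tool_rot: [0.865, 0.004, 0.502, -0.002]
ft_force: [-0.0, 0.4, -3.7]
grip_width: 0.0301
grip_force: 25.0
time: 7.92
position: [0.6418, 0.0172, 0.1221]
tool_rot: [0.865, 0.004, 0.502, -0.002]
ft_force: [0.4, 0.6, -2.7]
grip_width: 0.0297
grip_force: 25.0
time: 8.33
position: [0.6703, 0.0173, 0.1162]
tool_rot: [0.862, 0.005, 0.508, -0.001]
ft_force: [2.0, 0.6, 8.3]
grip_width: 0.03
grip_force: 25.0
time: 8.92
position: [0.7079, 0.017, 0.1014]
tool_rot: [0.872, 0.006, 0.49, -0.001]
ft_force: [9.1, 2.1, 12.8]
grip_width: 0.0297
grip_force: 25.0
8.9167 [0.7079 0.017  0.1014] [-0.2083  0.862   1.9807  2.8642  0.7333 -1.4816] [ 0.8538  0.0069 -0.5205] barrel [ 0.1113 -0.0938  0.0962]
```

View pics/l2.png

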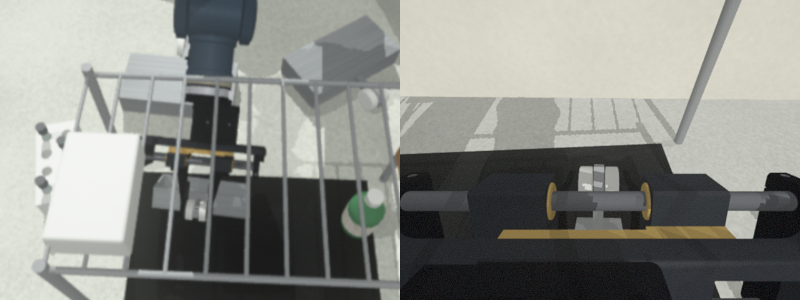

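```bash
python3 - <<'E'
from h import *
import h
o=get_obs(); o['position']=np.array([.6967,.0175,.0903]); h.get_obs=lambda:o
P=lambda x,z:(.605+x,.0175,z)
plan([(P(.125,.083),35,0),(P(.14,.067),38,0),(P(.153,.042),42,0)],.010)
E
```

```text
[0.15, 0.0, 0.28, 0.0, -0.04, 0.01] x 1 -> [0.722 0.018 0.089]
[-0.05, 0.01, 0.27, 0.0, -0.03, 0.0] x 1 -> [0.737 0.017 0.073]
[-0.14, 0.0, 0.32, 0.0, -0.05, 0.0] x 1 -> [0.751 0.017 0.049]
```

```bash
python3 -m inch '[0.05,0,0.09,0,-0.01,0, 0.1,0,0.19,0,-0.03,0, 0.15,0,0.28,0,-0.04,0, 0.15,0,0.28,0,-0.04,0]'
python3 -m inch '[-0.02,0,0.09,0,-0.01,0, -0.03,0,0.18,0,-0.02,0, -0.05,0,0.27,0,-0.03,0, -0.05,0,0.27,0,-0.03,0]'
python3 -m inch '[-0.05,0,0.11,0,-0.02,0, -0.09,0,0.22,0,-0.03,0, -0.14,0,0.32,0,-0.05,0, -0.14,0,0.32,0,-0.05,0]'
python3 - <<'E'
from h import *
o=get_obs();r=R.from_quat(o['tool_rot']);print(o['time'],o['q'],r.as_matrix()[:,2],'barrel',shelf(o['position']+.01*r.as_matrix()[:,2]))
a=camera('scene')[130:400,120:480];b=camera('wrist')
cv2.imwrite('pics/l3.png',np.hstack([cv2.resize(a,(400,300)),cv2.resize(b,(400,300))])[:,:,::-1])
E
```

```text
time: 9.35
position: [0.7258, 0.0175, 0.0912]
tool_rot: [0.893, 0.005, 0.45, -0.001]
ft_force: [2.2, -1.7, 2.7]
grip_width: 0.0297
grip_force: 25.0
time: 9.68
position: [0.7386, 0.0178, 0.0726]
tool_rot: [0.904, 0.005, 0.427, -0.001]
ft_force: [2.2, 0.0, 0.4]
grip_width: 0.0297
grip_force: 25.0
time: 10.02
position: [0.7495, 0.0181, 0.0457]
tool_rot: [0.921, 0.005, 0.389, -0.001]
ft_force: [0.1, -0.6, -1.1]
grip_width: 0.0299
grip_force: 25.0
10.0167 [-0.1743  0.8908  1.7747  2.7412  0.3392 -1.3209] [ 0.7164  0.0056 -0.6977] barrel [ 0.1516 -0.0954  0.0387]
```

View pics/l3.png

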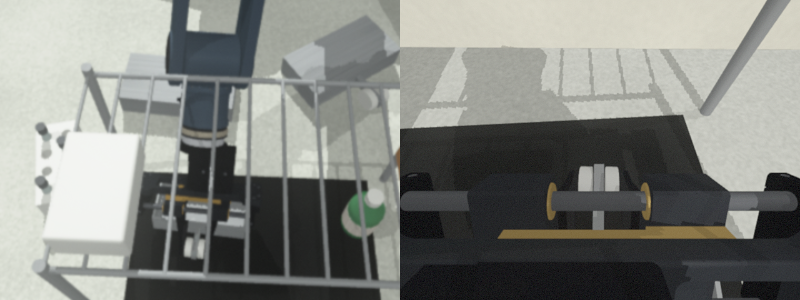

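The tray has tipped over with the handle towards the back, and the barrel is 39 mm up. I lower it a little more, open the fingers and back out along the tool axis.

```bash
python3 -m inch '[-0.05,0,0.05,0,0,0, -0.1,0,0.1,0,0,0, -0.1,0,0.1,0,0,0, -0.1,0,0.1,0,0,0]'
python3 -m inch '[0,0,0,0,0,0, 0,0,0,0,0,0, 0,0,0,0,0,0, 0,0,0,0,0,0, 0,0,0,0,0,0, 0,0,0,0,0,0]' 60
python3 -m inch '[0,0,-0.15,0,0,0, 0,0,-0.3,0,0,0, 0,0,-0.45,0,0,0, 0,0,-0.6,0,0,0, 0,0,-0.75,0,0,0, 0,0,-0.9,0,0,0, 0,0,-0.9,0,0,0]'
python3 - <<'E'
from h import *
o=get_obs();r=R.from_quat(o['tool_rot']);print(o['time'],o['q'],r.as_matrix()[:,2],'tcp',shelf(o['position']))
E
```

```text
time: 10.45
position: [0.749, 0.018, 0.0348]
tool_rot: [0.921, 0.004, 0.389, -0.001]
ft_force: [-0.3, -0.9, -1.7]
grip_width: 0.0299
grip_force: 25.0
time: 10.95
position: [0.7499, 0.018, 0.0362]
tool_rot: [0.921, 0.005, 0.39, -0.001]
ft_force: [-0.1, -0.7, 0.8]
grip_width: 0.0575
grip_force: 0.0
time: 11.53
position: [0.6964, 0.0178, 0.0879]
tool_rot: [0.921, 0.005, 0.39, -0.001]
ft_force: [0.2, 0.1, -0.9]
grip_width: 0.06
grip_force: 0.0
11.5333 [-0.194   0.7895  1.9135  2.7429  0.3793 -1.3415] [ 0.7179  0.0054 -0.6961] tcp [ 0.0914 -0.0916  0.0879]
```

```bash
python3 -m inch '[0,0,-0.3,0,0,0, 0,0,-0.6,0,0,0, 0,0,-0.9,0,0,0, 0,0,-0.9,0,0,0]'
python3 -m inch '[-0.3,0,-0.3,0,0,0, -0.5,0,-0.6,0,0,0, -0.5,0,-0.9,0,0,0, -0.5,0,-0.9,0,0,0, -0.5,0,-0.9,0,0,0]'
python3 - <<'E'
from h import *
a=camera('scene');b=camera('wrist');camera('top')
for n in ('scene','top','wrist'): print(n,[(round(d['conf'],2),d['bbox']) for d in cut_out(n,'tray')],[(d['bbox']) for d in cut_out(n,'reagent')],[(d['bbox']) for d in cut_out(n,'tube_rack')])
o=get_obs();print(o['time'],o['position'],o['ft_force'],shelf(o['position']))
cv2.imwrite('pics/f1.png',np.hstack([cv2.resize(a[170:440,130:490],(400,300)),cv2.resize(b,(400,300))])[:,:,::-1])
E
```

```text
time: 11.87
position: [0.6439, 0.0176, 0.138]
tool_rot: [0.921, 0.005, 0.39, -0.001]
ft_force: [-0.4, 0.0, 0.3]
grip_width: 0.0604
grip_force: 0.0
time: 12.28
position: [0.5676, 0.0162, 0.158]
tool_rot: [0.921, 0.004, 0.39, -0.001]
ft_force: [0.9, -0.7, -0.2]
grip_width: 0.0598
grip_force: 0.0
scene [(0.8, [255.1, 292.2, 341.6, 367.5]), (0.67, [226.0, 162.5, 328.3, 242.1]), (0.66, [373.1, 144.1, 481.6, 228.5])] [[429.9, 296.4, 466.5, 346.4]] [[149.5, 236.9, 191.4, 324.3]]
top [(0.87, [344.8, 255.9, 404.9, 305.3]), (0.78, [184.9, 269.5, 276.2, 341.1]), (0.72, [300.9, 140.4, 361.0, 193.7])] [[211.3, 160.4, 234.3, 193.0]] [[410.9, 165.0, 454.2, 231.9], [150.7, 52.6, 415.3, 218.4]]
wrist [(0.7, [235.6, 174.4, 399.9, 283.5])] [[0.0, 187.2, 89.8, 282.2]] [[503.1, 197.5, 640.0, 299.4]]
12.8833 [0.567  0.0166 0.1574] [ 0.2805 -0.0771  0.0588] [-0.0378 -0.084   0.1574]
```

View pics/f1.png

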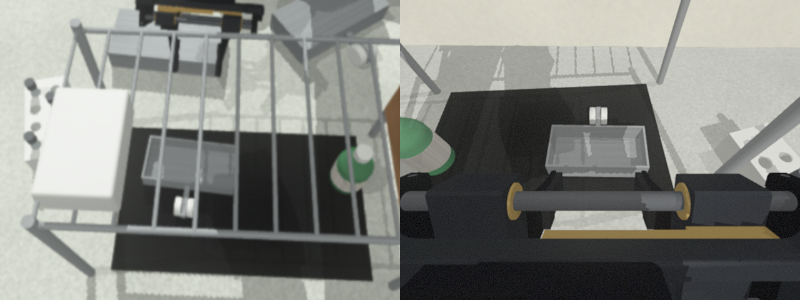

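The tray is open side up and flat on the mat, at (190,160) in the scene crop and (597,148) in the wrist view. Its handle points to the back. The bottle and tube rack boxes are unchanged and the arm is clear, so I hand the job in.

```bash
python3 -c "
from rig import *
print(hand_in())"
```

```text
the job is handed in; nothing more can be done
None
```

The job is handed in (no verdict came back): the last pictures, about 13 s in, show the tray right way up and flat on the mat under the shelf, handle to the back, with the bottle and tube rack unmoved (pen cup not rechecked, the arm stayed well away from it).

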